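# Straightedge rocking test and flush seating of a toe plate's slide pad

## Task

The white slide pad in the middle of the clamped toe plate stands proud of the plate's two end lands: lay the straightedge lengthwise along the plate, centred over the pad, let go of it, and with a fingertip gently press down first its left end and then its right end (as the robot sees them) over the lands, holding each for a moment, so that it rocks. Then press gently on the middle of the straightedge until it has pushed the pad flush with the lands, and press the left end and then the right end once more to prove that it no longer rocks. Never touch the plate or pad with the fingers and never load them with more than 25 N, the straightedge's weight included; leave the straightedge lying there and the other things on the bench as they are.

Things in the scene. Friction and masses are not known exactly. Their poses are not given: they have to be found in the camera images.
- plate: Black toe plate, 64 x 214 mm, clamped in an aluminium bed 100 x 250 mm; rigid. x across, y along it (to the robot's left, +-0.3 rad), z up. Origin: its middle, 8 mm above the black face, 21 above the bed's top, 50 to 65 above the bench. Flat end lands, 60 (x) x 24 mm (y), centred at y = +90 (left) and -90 mm (right), stand on shims: tops equally high, z = -4.5 to +4.5 mm, not measured.
- pad_top (a point): Middle of the flat top of the white slide pad, 46 (x) x 24 mm (y), in the middle of the plate; it starts at z = 7.5 to 9 mm of the plate, 3 to 13.5 mm above the lands. The pad moves only up and down in a tight friction fit: it slides down under about 10 N (straightedge's weight counted) and stays where left. The straightedge stops on the lands when the pad is flush.
- edge: Straightedge, about 0.35 kg, loose on the bench: steel bar 24 (x) x 220 (y) x 10 mm (z) with a black grip block 20 x 50 x 28 mm on its middle, flat top 38 mm above the bar's underside. Origin: middle of the underside; z up. On the proud pad it rests level, tips under 1 N at an end and, pressed over a land, stops tilted 0.03 to 0.16 rad; on a flush pad it stays level.
- hexcase: Bystander: black hex key case, 75 x 130 x 20 mm, with steel hex keys on top. Loose; leave it where it is.
- wing_a: Bystander: white plastic toe wing, about 75 x 35 x 30 mm. Loose; leave it where it is.
- wing_b: Bystander: second white toe wing, the same. Loose; leave it where it is.
- gauge: Bystander: chrome depth gauge lying flat, a T of about 130 x 100 x 29 mm. Loose; leave it where it is.
- driver: Bystander: screwdriver. Loose; leave it where it is.
- tray: Bystander: open dark steel parts tray, 100 x 140 x 35 mm. Loose; leave it where it is.
Mind the look-alikes: they are no part of the job. Several things look just like the edge: the one meant starts farthest from the robot's base.

How it is judged:
By the outcome, as a careful person would: the job done as asked, in the order asked, and still so for the second after the job is handed in, with the robot touching nothing.
It also fails if it takes over 70 s, if anything falls off the work surface, if the arm or the gripper's body presses on something with over 40 N, if the wrist force passes 120 N, or if a joint passes its speed limit or range.

## Robot

A 7-joint arm with a two-finger parallel gripper is mounted at the origin on the work surface. World frame = base frame: x ahead of the robot, y to its left, z up, the work surface at z = 0. Lengths are in m, angles in degrees, forces in N, time in s.
With the tool pointing down it reaches from about 0.425 to 0.875 m from the base axis. Payload 4.7 kg.
Tool frame: the origin (TCP) lies between the finger pads; the fingertips stand 8 mm ahead of it and the grasp point (between the pads) lies 11 mm behind it; x points along the fingers, z is the direction in which the jaws open and shut, and the axes are right-handed (so a half turn about x gives the same grasp; the last joint's range is limited). The gripper opens to 87 mm and grips with 3 to 60 N. Pads are 19 mm wide; open, the fingers measure 117 mm over their backs; the gripper's body (75 mm by 190 mm) begins 51 mm behind the grasp point.
Start: joints at [67.214, 18.392, -4.016, 83.108, 1.295, 78.541, -3.26], TCP at [0.26, -0.596, 0.231] pointing down, gripper open.
Joint ranges: [-163.93, 163.93], [-17.29, 119.83], [-79.2, 71.16], [3.27, 140.29], [-89.18, 269.18], [5.43, 117.66], [-154.24, 154.24]. Speed limits (degrees/s): [147.25, 147.25, 180, 180, 180, 180, 180].

## Interface

Orientations are given as [roll, pitch, yaw] about the fixed x, y, z axes, in that order (R = Rz(yaw) Ry(pitch) Rx(roll)).
In Python, from cell import telemetry, vision, sign_off gives the robot as it stands. The module is installed in compiled form; this text tells all that it offers.
- The arm moves only by the tool drive_tool, never from a script. Its arguments are lists of equal length, an entry for each row: "offset": the shift along the tool's x, y, z in m, a list of three; "angular": the turn, a rotation vector about the tool's x, y, z in rad, a list of three. A call has 1 to 10 rows; each row is the pose to reach, as a shift and turn from the pose measured when the call began, along the tool's axes at that moment; what a row does not reach only later rows make up. A row lasts 1/8 s, in which the tool goes at most 62.5 mm and 10.7 degrees, less where a joint would pass 70% of its speed; a pose out of reach is approached as far as the arm can. A call with a gripper value outside its range is refused whole. "fingers" is the closure, from -1 (fully open) to 1 (shut), set as the call begins (left out, the last holds). The fingers move at their own pace and stop on an object; "squeeze" is the grip in N (left out, the last holds). Time passes only in rows, so rows that repeat a pose let the fingers close. It gives the time, the measured TCP pose, the force and the opening at its end, in the units of the state.
- telemetry.get_obs(): the state, without advancing time (a new reading comes with each control period).
- vision.read_camera(name): name is "scene" or "top"; returns a dict with "pixels" (420x560x3 uint8, red, green, blue), "intrinsics" (3x3 intrinsics, pixels), "world_from_camera" (4x4, takes a point from camera to world coordinates). Camera axes: x right, y up, looking along -z (the intrinsics and any distortion apply to the point x, -y, -z); pixel columns grow to the right and rows downward; lengths in m; the calibration is good to about 2 mm. A picture is of the moment at which its call begins. There is no depth.
- sign_off(): hands the job in, once; it reports no verdict.
The state is a dict: "time_s": time; "qpos": joint angles; "joint_velocities": joint speeds; "effort": joint torques, N m; "tool_pos": TCP position; "tool_rot": TCP orientation; "force": force on the tool from outside, world axes, zero at the start; "wrist_torque": the same for the moment, N m; "grip_width": finger opening in m.
Only numpy, scipy, OpenCV 4.12 (cv2) and the standard library are available. Lean on these libraries where they do the work, as an engineer would, in place of code of your own. Each camera call takes 0.05 s, during which the arm holds its last target.

## Working session

There is one attempt and no reset: what is moved stays moved. The work goes in short steps, Python scripts to look and compute and a tool call to move; the robot and the scene stay as the last step left them, time stands still between calls to the robot, and variables do not carry over. Pictures are saved under pics/ and viewed, and the job is handed in when it is done.

Besides the shell and the picture viewer there is one more tool, called after "Emit:" by a JSON object that holds its "name" and its "arguments". drive_tool: Moves the arm, as the interface text tells. Its arguments: {"type":"object","properties":{"offset":{"type":"array"},"angular":{"type":"array"},"fingers":{"type":"number"},"squeeze":{"type":"number"}},"required":["offset","angular"]}

```bash
mkdir -p pics; python3 - <<'E'
from cell import telemetry, vision
import cv2,numpy as np
print(telemetry.get_obs())
for n in("scene","top"):
    d=vision.read_camera(n);cv2.imwrite(f"pics/{n}0.png",d["pixels"][:,:,::-1]);print(n,d["intrinsics"],d["world_from_camera"],[k for k in d])
    np.savez(f"{n}0.npz",**{k:np.array(v) for k,v in d.items()})
E
```

```text
{'time_s': 0.0, 'qpos': array([67.2139484 , 18.43968737, -4.01501014, 83.17224177,  1.29462274,
       78.54187306, -3.25992718]), 'joint_velocities': array([-0.10475153,  0.03562333, -0.03581178, -0.05847196, -0.03060246,
        0.03041922, -0.08310462]), 'effort': array([-8.47177180e-04, -4.91298580e+01, -4.04331805e-01, -3.12527490e+01,
       -6.37756381e-02,  4.37952520e-02,  1.59146066e-04]), 'tool_pos': array([ 0.25990462, -0.59520381,  0.22947763]), 'tool_rot': array([-177.11469966,   89.89127771,  116.48054549]), 'force': array([ 0.03461746, -0.2409432 ,  0.59506152]), 'wrist_torque': array([-9.56182368e-05, -2.09499662e-02, -1.55728116e-02]), 'grip_width': 0.08712838958082599}
scene [[505.37472549   0.         275.02796676]
 [  0.         505.37472549 210.37408269]
 [  0.           0.           1.        ]] [[-0.90640751 -0.33802543  0.25330661  0.86959691]
 [ 0.42209053 -0.74791729  0.51230783  0.70495052]
 [ 0.01627932  0.57127798  0.82059518  1.20498378]
 [ 0.          0.          0.          1.        ]] ['pixels', 'intrinsics', 'world_from_camera']
top [[500.14731711   0.         277.85321642]
 [  0.         500.14731711 213.11965846]
 [  0.           0.           1.        ]] [[-3.93730111e-02  9.76605063e-01 -2.11405577e-01  1.95065436e-01]
 [-9.99224147e-01 -3.82841278e-02  9.24285161e-03  1.12621662e-02]
 [ 9.33137560e-04  2.11605476e-01  9.77354722e-01  1.58681963e+00]
 [ 0.00000000e+00  0.00000000e+00  0.00000000e+00  1.00000000e+00]] ['pixels', 'intrinsics', 'world_from_camera']
```

View pics/scene0.png

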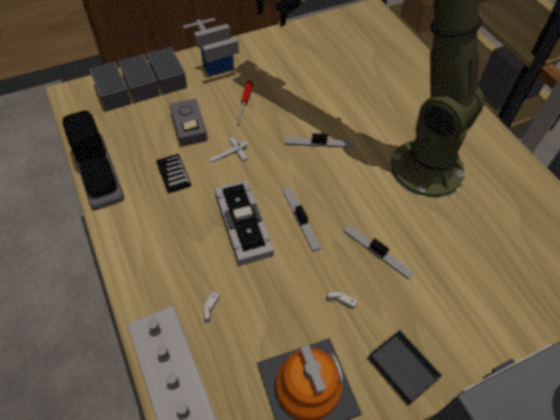

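View pics/top0.png

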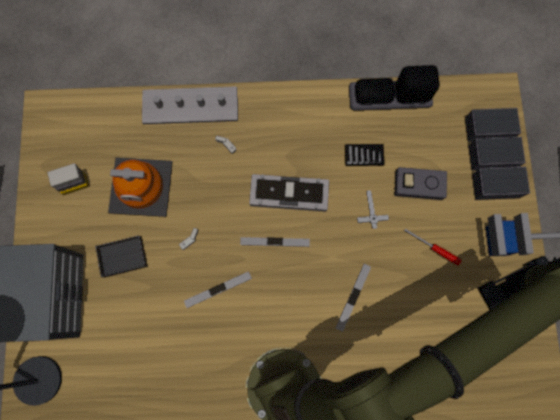

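Top view: three straightedges at about (275,242), (217,288) and (354,297), with the plate at (290,191). I'll measure their distances from the base and take enlarged crops.

```bash
cat > h.py <<'E'
import numpy as np,cv2
def load(n,i=0): return dict(np.load(f"{n}{i}.npz"))
def ray(d,u,v):
    K=d["intrinsics"];T=d["world_from_camera"]
    c=np.array([(u-K[0,2])/K[0,0],-(v-K[1,2])/K[1,1],-1.]);return T[:3,3],T[:3,:3]@c
def onz(d,u,v,z):
    o,r=ray(d,u,v);return o+r*(z-o[2])/r[2]
def proj(d,p):
    K=d["intrinsics"];T=d["world_from_camera"];c=T[:3,:3].T@(np.array(p)-T[:3,3])
    return K[0,2]+K[0,0]*c[0]/-c[2],K[1,2]+K[1,1]*-c[1]/-c[2]
def tri(d1,p1,d2,p2):
    o1,r1=ray(d1,*p1);o2,r2=ray(d2,*p2)
    s=np.linalg.lstsq(np.c_[r1,-r2],o2-o1,rcond=None)[0]
    a=o1+r1*s[0];b=o2+r2*s[1];return (a+b)/2,np.linalg.norm(a-b)
E
python3 - <<'E'
from h import *
t=load("top");s=load("scene")
for p in((275,242),(217,288),(354,297)):
    w=onz(t,*p,.01);print(p,w,np.hypot(*w[:2]),proj(s,w))
def crop(d,x,y,w,h,k,f):
    im=d["pixels"][y:y+h,x:x+w,::-1];cv2.imwrite(f,cv2.resize(im,None,fx=k,fy=k,interpolation=cv2.INTER_CUBIC))
crop(t,230,160,130,100,6,"pics/tc.png");crop(s,200,170,130,100,6,"pics/sc.png")
E
```

```text
(275, 242) [0.44242461 0.00913995 0.01      ] 0.44251901119951076 (np.float64(300.9191158022402), np.float64(216.62068603316445))
(217, 288) [0.30441422 0.19574172 0.01      ] 0.3619155132361264 (np.float64(376.4581489392297), np.float64(250.80588630738123))
(354, 297) [ 0.25987489 -0.23000597  0.01      ] 0.3470413567416401 (np.float64(318.41512151331864), np.float64(140.64251321652753))
```

View pics/tc.png

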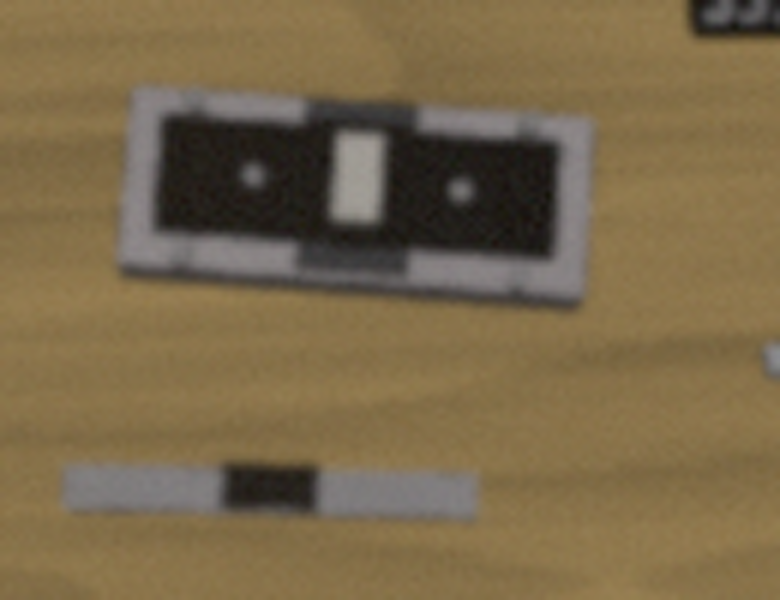

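View pics/sc.png

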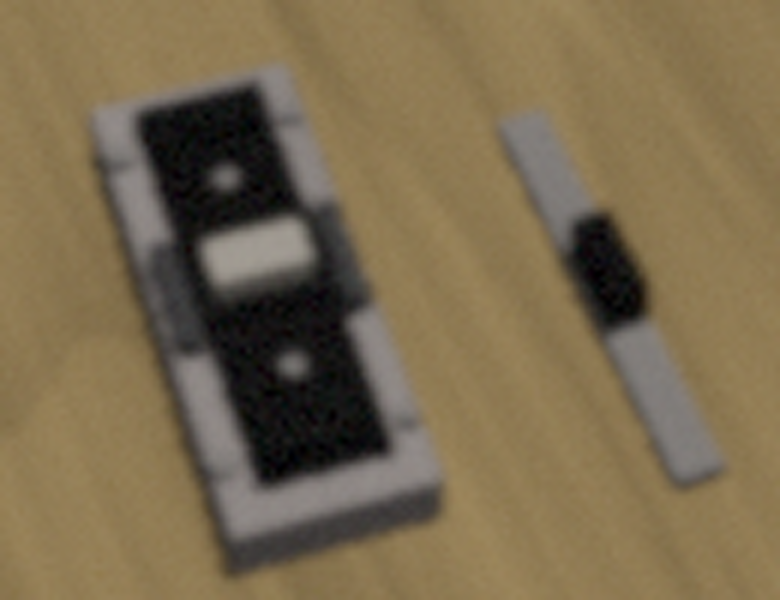

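The three candidates are (275,242) at r=0.44, (217,288) at 0.36 and (354,297) at 0.35. The (275,242) one is farthest from the base, so it is the edge. In the crop it is a bar with a black block, lying parallel in front of the plate. Next I'll measure the poses.

```bash
cat > m.py <<'E'
from h import *
def blobs(d,roi,f,amin,k=4):
    x,y,w,h=roi; im=cv2.resize(d["pixels"][y:y+h,x:x+w],None,fx=k,fy=k,interpolation=cv2.INTER_CUBIC)
    m=f(im.astype(int)).astype(np.uint8)*255
    cs,_=cv2.findContours(m,cv2.RETR_EXTERNAL,cv2.CHAIN_APPROX_NONE)
    out=[]
    for c in cs:
        if cv2.contourArea(c)<amin*k*k: continue
        cc=(c[:,0,:].astype(float)+.5)/k-.5+[x,y]
        out.append(cc.astype(np.float32))
    return out
sat=lambda i:i.max(2)-i.min(2)
grey=lambda i:(sat(i)<35)&(i.mean(2)>75)
white=lambda i:(i.min(2)>140)
dark=lambda i:(i.max(2)<60)
E
python3 - <<'E'
from m import *
t=load("top");s=load("scene")
print([t["pixels"][y,x] for y,x in((242,250),(242,275),(191,290),(191,270),(205,310),(225,290))])
for n,d,re,rp in(("top",t,(235,230,80,25),(240,165,100,55)),("scene",s,(278,182,47,73),(210,175,64,92))):
    for nm,roi,f,a in(("bar",re,grey,40),("white",rp,white,30),("bed",rp,grey,300),("black",rp,dark,150)):
        for c in blobs(d,roi,f,a):
            r=cv2.minAreaRect(c);print(n,nm,np.round(r[0],2),np.round(r[1],1),round(r[2],1),"box",np.round(cv2.boxPoints(r),1).tolist())
E
```

```text
[array([125, 123, 123], dtype=uint8), array([39, 35, 29], dtype=uint8), array([160, 157, 149], dtype=uint8), array([43, 40, 37], dtype=uint8), array([138, 133, 134], dtype=uint8), array([146, 122,  80], dtype=uint8)]
top bar [274.5  241.34] [69.4  8.6] 1.3 box [[239.6999969482422, 244.8000030517578], [239.89999389648438, 236.1999969482422], [309.29998779296875, 237.89999389648438], [309.1000061035156, 246.39999389648438]]
top white [289.12 189.  ] [11.8  5.5] 90.0 box [[286.3999938964844, 183.10000610351562], [291.8999938964844, 183.10000610351562], [291.8999938964844, 194.89999389648438], [286.3999938964844, 194.89999389648438]]
top bed [288.85 192.14] [78.7 32.5] 3.9 box [[248.5, 205.6999969482422], [250.6999969482422, 173.3000030517578], [329.20001220703125, 178.60000610351562], [327.0, 211.0]]
top black [289.11 190.52] [66.  25.7] 4.3 box [[255.1999969482422, 200.89999389648438], [257.20001220703125, 175.1999969482422], [323.0, 180.1999969482422], [321.0, 205.8000030517578]]
scene bar [310.05 236.6 ] [29.9  9.7] 63.4 box [[299.0, 225.39999389648438], [307.70001220703125, 221.1000
[... 170 characters left out ...]
9389648438], [290.1000061035156, 185.89999389648438], [301.6000061035156, 208.10000610351562], [292.8999938964844, 212.60000610351562]]
scene white [242.32 211.3 ] [ 4.9 14.1] 75.5 box [[234.89999389648438, 210.6999969482422], [248.5, 207.1999969482422], [249.8000030517578, 211.89999389648438], [236.10000610351562, 215.39999389648438]]
scene bed [244.05 221.72] [83.4 38. ] 70.4 box [[212.10000610351562, 188.8000030517578], [248.0, 176.0], [276.0, 254.60000610351562], [240.10000610351562, 267.3999938964844]]
scene black [243.12 217.11] [65.1 31.5] 76.3 box [[220.10000610351562, 189.1999969482422], [250.6999969482422, 181.8000030517578], [266.1000061035156, 245.0], [235.60000610351562, 252.5]]
```

```bash
python3 - <<'E'
from m import *
t=load("top");s=load("scene")
T={k:(230+x/6-.4,160+y/6-.4) for k,(x,y) in dict(FL=(135,88),FR=(593,118),NL=(120,265),NR=(583,293)).items()}
S={k:(200+x/6-.4,170+y/6-.4) for k,(x,y) in dict(FR=(93,105),NR=(285,68),NL=(440,485),FL=(228,540)).items()}
P={}
for k in T:
    P[k],e=tri(t,T[k],s,S[k]);print(k,P[k].round(4),round(e,4))
print("bed c",np.mean(list(P.values()),0))
# pad with half threshold
w=lambda i:(i.min(2)>95)
for n,d,roi in(("top",t,(282,178,16,21)),("scene",s,(231,204,24,18))):
    for c in blobs(d,roi,w,20):
        r=cv2.minAreaRect(c);print(n,r,np.round(cv2.boxPoints(r),1).tolist())
# bar corners at z=.01 in both
for c in blobs(t,(235,230,80,25),grey,40):
    b=cv2.boxPoints(cv2.minAreaRect(c));w=[onz(t,*p,.01)[:2].round(4) for p in b];print("bar top",w,np.mean(w,0))
cs=blobs(s,(278,182,47,73),grey,40);c=np.concatenate(cs)
b=cv2.boxPoints(cv2.minAreaRect(c));w=[onz(s,*p,.01)[:2].round(4) for p in b];print("bar scene",w,np.mean(w,0))
# black block
for n,d,roi in(("top",t,(262,233,26,18)),("scene",s,(288,198,28,32))):
    for c in blobs(d,roi,lambda i:i.max(2)<80,20):
        r=cv2.minAreaRect(c);print(n,"block",r)
E
```

```text
FL [0.6641 0.0747 0.0297] 0.0006
FR [ 0.6339 -0.1696  0.0392] 0.0018
NL [0.5666 0.0859 0.0265] 0.0004
NR [ 0.5391 -0.1587  0.0317] 0.0038
bed c [ 0.60092639 -0.04193171  0.03176437]
top ((289.2220764160156, 189.015869140625), (8.01529312133789, 14.623456954956055), 4.085616588592529) [[284.70001220703125, 196.0], [285.70001220703125, 181.39999389648438], [293.70001220703125, 182.0], [292.70001220703125, 196.60000610351562]]
scene ((242.39512634277344, 211.4730224609375), (8.298370361328125, 17.553842544555664), 75.3791275024414) [[232.89999389648438, 209.6999969482422], [249.8000030517578, 205.1999969482422], [251.89999389648438, 213.3000030517578], [234.89999389648438, 217.6999969482422]]
bar top [array([0.4378, 0.1216]), array([0.4654, 0.1203]), array([ 0.4515, -0.1007]), array([ 0.4239, -0.0986])] [0.44465 0.01065]
bar scene [array([ 0.4523, -0.0989]), array([ 0.4212, -0.1029]), array([0.4381, 0.1244]), array([0.4667, 0.1267])] [0.444575 0.012325]
top block ((274.485595703125, 240.93284606933594), (15.1998929977417, 7.53748083114624), 1.9091525077819824)
scene block ((300.2250061035156, 214.95001220703125), (19.677398681640625, 10.844929695129395), 63.43495178222656)
```

```bash
cat > go.py <<'E'
from h import *
from scipy.spatial.transform import Rotation as Ro
def yawR(yaw,sgn=1): # yaw of plate-like frame deg; tool z along sgn*x axis of it
    a=np.radians(yaw);z=sgn*np.array([np.cos(a),np.sin(a),0]);x=np.array([0,0,-1.]);return Ro.from_matrix(np.c_[x,np.cross(z,x),z])
def rel(pos,R=None,o=None):
    from cell import telemetry
    o=o or telemetry.get_obs();R0=Ro.from_euler("xyz",o["tool_rot"],degrees=True)
    off=R0.inv().apply(np.array(pos)-o["tool_pos"]);rv=(R0.inv()*R).as_rotvec() if R is not None else np.zeros(3)
    return off.round(4),rv.round(4)
E
python3 - <<'E'
from go import *
from cell import telemetry
o=telemetry.get_obs();R0=Ro.from_euler("xyz",o["tool_rot"],degrees=True);print(R0.as_matrix().round(3))
for s in(1,-1): print(rel((.4446,.0115,.14),yawR(-3.7,s)))
t=load("top");s=load("scene")
print("pad",onz(t,289.22,189.02,.061),onz(s,242.4,211.2,.059),tri(t,(289.22,189.02),s,(242.4,211)))
print("block",onz(t,274.49,240.93,.036),onz(s,300.2,214.9,.03),tri(t,(274.49,240.93),s,(300.2,214.95)))
for c in("black",):
    pass
E
```

```text
[[-0.001  0.916  0.4  ]
 [ 0.001  0.4   -0.916]
 [-1.    -0.    -0.002]]
(array([ 0.0903,  0.4121, -0.482 ]), array([-1.0944e+00, -1.6000e-03, -8.0000e-04]))
(array([ 0.0903,  0.4121, -0.482 ]), array([ 2.0472e+00, -9.0000e-04,  1.8000e-03]))
pad [ 0.60142264 -0.04205792  0.061     ] [ 0.59899717 -0.04503737  0.059     ] (array([ 0.60024842, -0.041834  ,  0.06499277]), np.float64(0.0002715023276205627))
block [0.44179577 0.01064309 0.036     ] [0.44879323 0.01470875 0.03      ] (array([0.44491249, 0.01005005, 0.02070242]), np.float64(0.0017880868263604093))
```

Emit:
{"name": "drive_tool", "arguments": {"offset": [[0.003,0.02,-0.024],[0.01,0.06,-0.07],[0.02,0.11,-0.128],[0.035,0.16,-0.187],[0.045,0.21,-0.245],[0.055,0.26,-0.304],[0.065,0.305,-0.357],[0.075,0.345,-0.404],[0.085,0.385,-0.45],[0.09,0.412,-0.482]], "angular": [[-0.05,0,0],[-0.18,0,0],[-0.34,0,0],[-0.5,0,0],[-0.65,0,0],[-0.8,0,0],[-0.95,0,0],[-1.04,0,0],[-1.09,0,0],[-1.094,0,0]], "fingers": -0.2}}

```text
time_s: 1.35
tool_pos: [0.4308, -0.032, 0.1467]
tool_rot: [119.1, 90.0, 115.3]
force: [1.2, -1.1, 0.6]
grip_width: 0.0522
```

```bash
python3 - <<'E'
from go import *
from cell import telemetry,vision
o=telemetry.get_obs();print(o)
print(rel((.4446,.0115,.023),yawR(-3.7)))
for n in("scene","top"):
    d=vision.read_camera(n);np.savez(f"{n}1.npz",**{k:np.array(v) for k,v in d.items()})
    cv2.imwrite(f"pics/{n}1.png",cv2.resize(d["pixels"][130:290,180:380,::-1],None,fx=3,fy=3))
E
```

```text
{'time_s': 1.35, 'qpos': array([ 40.09725099,  -4.173231  , -37.46741575, 117.38921549,
        -2.82343214,  65.9732242 ,   0.14278673]), 'joint_velocities': array([-27.79112845,  15.46668321, -39.82359543,  -5.20902598,
         5.89121229, -10.14719814, -68.50255156]), 'effort': array([  2.051486  , -22.5971067 ,   2.51091778, -27.67897904,
        -0.31159982,   0.61418138,   1.40232839]), 'tool_pos': array([ 0.43077008, -0.03201821,  0.14673695]), 'tool_rot': array([119.05540064,  89.95306875, 115.34357207]), 'force': array([ 1.18226857, -1.13745466,  0.60789204]), 'wrist_torque': array([-0.06545353, -0.14506951, -0.01909022]), 'grip_width': 0.052229929601065574}
(array([0.1238, 0.0442, 0.011 ]), array([-0.0002, -0.0004, -0.0007]))
```

View pics/scene1.png

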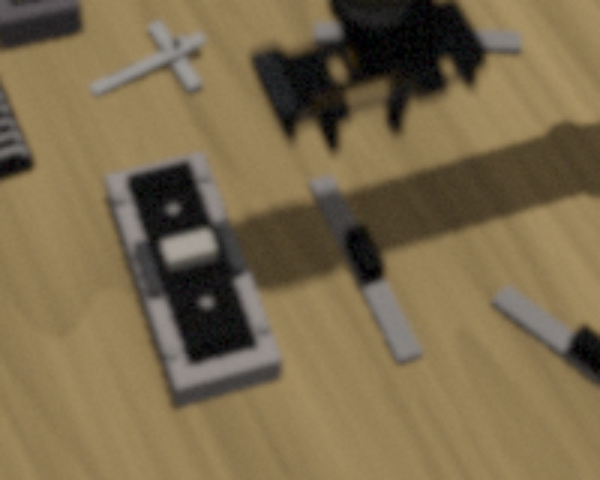

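The scene view shows the gripper at about (370,80) in the crop, short of the bar at (365,260) and still moving. Nothing has been disturbed. I'll settle it over the bar.

Emit:
{"name": "drive_tool", "arguments": {"offset": [[0,0.0,0],[0,0.0,0],[0,0.0,0]], "angular": [[0,0,0],[0,0,0],[0,0,0]]}}

```text
time_s: 1.82
tool_pos: [0.4311, -0.028, 0.1465]
tool_rot: [107.5, 89.8, 104.3]
force: [-0.4, 0.5, -0.6]
grip_width: 0.052
```

```bash
python3 - <<'E'
from go import *
print(rel((.4446,.0115,.022),yawR(-3.7)))
E
```

```text
(array([0.1247, 0.0397, 0.0114]), array([ 0.0081, -0.0012, -0.0038]))
```

Emit:
{"name": "drive_tool", "arguments": {"offset": [[0.0,0.025,0.007],[0.0,0.04,0.0115],[0.03,0.04,0.0115],[0.07,0.04,0.0115],[0.07,0.04,0.0115],[0.07,0.04,0.0115]], "angular": [[0.008,0,0],[0.008,0,-0.004],[0.008,0,-0.004],[0.008,0,-0.004],[0.008,0,-0.004],[0.008,0,-0.004]]}}

```text
time_s: 2.58
tool_pos: [0.4456, 0.0112, 0.0778]
tool_rot: [-92.5, 90.0, -96.3]
force: [0.6, 0.3, 0.4]
grip_width: 0.0522
```

```bash
python3 - <<'E'
from go import *
from cell import vision
print(rel((.4446,.0115,.022),yawR(-3.7)))
for n in("scene","top"):
    d=vision.read_camera(n);np.savez(f"{n}2.npz",**{k:np.array(v) for k,v in d.items()})
    cv2.imwrite(f"pics/{n}2.png",cv2.resize(d["pixels"][170:270,240:340,::-1],None,fx=5,fy=5))
E
```

```text
(array([ 0.0558,  0.0003, -0.001 ]), array([-0.001 , -0.    ,  0.0001]))
```

View pics/scene2.png

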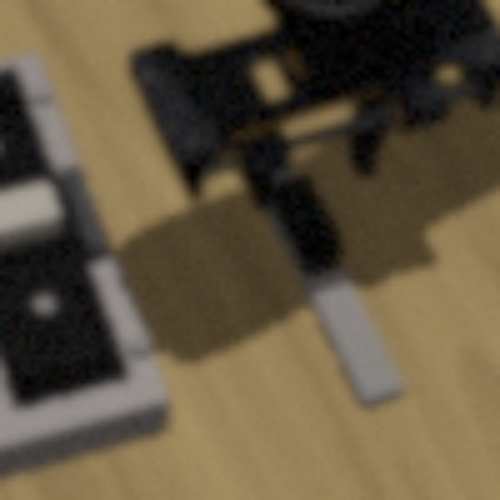

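The fingers straddle the black block at about (310,225), so I'll descend and grip.

Emit:
{"name": "drive_tool", "arguments": {"offset": [[0.02,0,-0.001],[0.04,0,-0.001],[0.056,0,-0.001],[0.056,0,-0.001],[0.056,0,-0.001]], "angular": [[-0.001,0,0],[-0.001,0,0],[-0.001,0,0],[-0.001,0,0],[-0.001,0,0]]}}

```text
time_s: 3.3
tool_pos: [0.4459, 0.0113, 0.023]
tool_rot: [-12.3, 89.8, -16.0]
force: [-0.1, -0.2, -0.8]
grip_width: 0.0524
```

Emit:
{"name": "drive_tool", "arguments": {"offset": [[0.0,0,0],[0.0,0,0],[0.0,0,0],[0.0,0,0],[0.0,0,0]], "angular": [[0,0,0],[0,0,0],[0,0,0],[0,0,0],[0,0,0]], "fingers": 1, "squeeze": 25}}

```text
time_s: 3.92
tool_pos: [0.4452, 0.0113, 0.023]
tool_rot: [-37.3, 89.9, -41.0]
force: [-3.1, -0.2, 3.7]
grip_width: 0.0195
```

Emit:
{"name": "drive_tool", "arguments": {"offset": [[-0.01,0,0],[-0.04,0,0],[-0.08,0,0],[-0.11,0,0],[-0.11,0,0],[-0.11,0,0]], "angular": [[0,0,0],[0,0,0],[0,0,0],[0,0,0],[0,0,0],[0,0,0]]}}

```text
time_s: 4.68
tool_pos: [0.4443, 0.0113, 0.132]
tool_rot: [-97.6, 89.9, -101.2]
force: [0.1, 0.7, -2.6]
grip_width: 0.0201
```

```bash
python3 - <<'E'
from go import *
from cell import vision,telemetry
o=telemetry.get_obs();print(o["tool_pos"],o["force"],o["grip_width"],o["wrist_torque"])
print(rel((.601,-.042,.150),yawR(-6.6)))
for n in("scene","top"):
    d=vision.read_camera(n);np.savez(f"{n}3.npz",**{k:np.array(v) for k,v in d.items()})
    y=130 if n=="scene" else 170
    cv2.imwrite(f"pics/{n}3.png",cv2.resize(d["pixels"][y:y+120,220:360,::-1],None,fx=5,fy=5))
E
```

```text
[0.44428238 0.01127388 0.13196853] [ 0.12649166  0.65975324 -2.55327142] 0.02011708708585512 [-0.03019455 -0.06604647 -0.02968235]
(array([-0.018 , -0.0431,  0.1598]), array([ 0.0509, -0.0001,  0.0011]))
```

View pics/scene3.png

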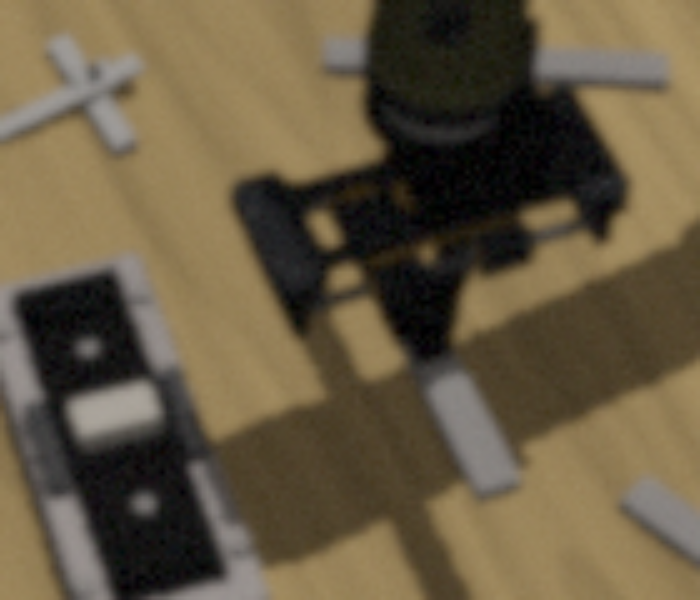

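View pics/top3.png

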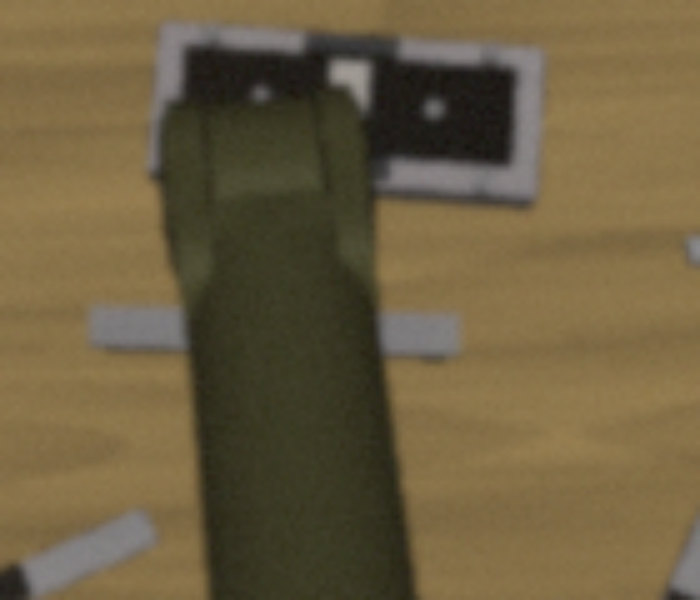

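Scene and top views show the edge held level in the gripper, with its ends at about (88,328) and (460,336) in the top crop. The pad is still visible at (350,80).

```bash
python3 - <<'E'
from m import *
t=load("top",3)
for c in blobs(t,(230,225,90,22),grey,40):
    r=cv2.minAreaRect(c);b=cv2.boxPoints(r);print(b.round(1).tolist(),[onz(t,*p,.119)[:2].round(4).tolist() for p in b])
t=load("top",0)
for z in (.02,.03,.04):print([onz(t,230+x/6-.4,160+y/6-.4,z)[:2].round(4).tolist() for x,y in((135,88),(593,118),(120,265),(583,293))])
E
```

```text
[[294.70001220703125, 241.10000610351562], [295.20001220703125, 231.39999389648438], [311.79998779296875, 232.1999969482422], [311.29998779296875, 241.89999389648438]] [[0.4258, -0.0491], [0.455, -0.052], [0.4504, -0.1013], [0.4213, -0.0982]]
[[237.10000610351562, 239.89999389648438], [237.10000610351562, 230.39999389648438], [256.8999938964844, 230.39999389648438], [256.8999938964844, 239.89999389648438]] [[0.4361, 0.1214], [0.4647, 0.1207], [0.4624, 0.0619], [0.4338, 0.0628]]
[[0.6668, 0.0752], [0.6401, -0.1724], [0.5683, 0.0861], [0.5432, -0.1612]]
[[0.6637, 0.0748], [0.6373, -0.1712], [0.5659, 0.0856], [0.541, -0.1601]]
[[0.6607, 0.0744], [0.6344, -0.1701], [0.5635, 0.0851], [0.5388, -0.159]]
```

Emit:
{"name": "drive_tool", "arguments": {"offset": [[-0.015,-0.003,0.012],[-0.018,-0.012,0.045],[-0.018,-0.022,0.085],[-0.018,-0.033,0.125],[-0.018,-0.041,0.151],[-0.018,-0.0428,0.159],[-0.018,-0.0428,0.16],[-0.018,-0.0428,0.16]], "angular": [[0.005,0,0.001],[0.015,0,0.001],[0.025,0,0.001],[0.04,0,0.001],[0.045,0,0.001],[0.045,0,0.001],[0.045,0,0.001],[0.045,0,0.001]]}}

```text
time_s: 5.78
tool_pos: [0.5998, -0.0408, 0.1489]
tool_rot: [173.5, 89.8, 167.3]
force: [0.4, -1.0, -3.2]
grip_width: 0.0199
```

```bash
python3 - <<'E'
from go import *
from cell import vision,telemetry
o=telemetry.get_obs();print(o["tool_pos"],o["force"])
print(rel((.601,-.0415,.104),yawR(-6.3)))
E
```

```text
[ 0.59975736 -0.04077638  0.14886457] [ 0.41687801 -0.9519455  -3.1926043 ]
(array([ 0.0449, -0.0006,  0.0014]), array([ 0.0019, -0.0029, -0.0003]))
```

Emit:
{"name": "drive_tool", "arguments": {"offset": [[0.015,-0.0006,0.001],[0.035,-0.0006,0.001],[0.045,-0.0006,0.001],[0.045,-0.0006,0.001],[0.045,-0.0006,0.001]], "angular": [[0.001,-0.001,0],[0.002,-0.003,0],[0.002,-0.003,0],[0.002,-0.003,0],[0.002,-0.003,0]]}}

```text
time_s: 6.4
tool_pos: [0.601, -0.0413, 0.1045]
tool_rot: [18.8, 89.9, 12.5]
force: [-0.1, -0.4, -2.5]
grip_width: 0.0196
```

```bash
python3 - <<'E'
from go import *
from cell import vision,telemetry
o=telemetry.get_obs();print(o["tool_pos"],o["force"])
print(rel((.601,-.0415,.094),yawR(-6.3)))
for n in("scene","top"):
    d=vision.read_camera(n);np.savez(f"{n}4.npz",**{k:np.array(v) for k,v in d.items()})
    y=160 if n=="scene" else 150;x=190 if n=="scene" else 220
    cv2.imwrite(f"pics/{n}4.png",cv2.resize(d["pixels"][y:y+110,x:x+130,::-1],None,fx=5,fy=5))
E
```

```text
[ 0.6009794  -0.04131133  0.10445916] [-0.10924048 -0.43424269 -2.48242304]
(array([ 0.0105, -0.0002,  0.    ]), array([ 0.    ,  0.0011, -0.0004]))
```

View pics/scene4.png

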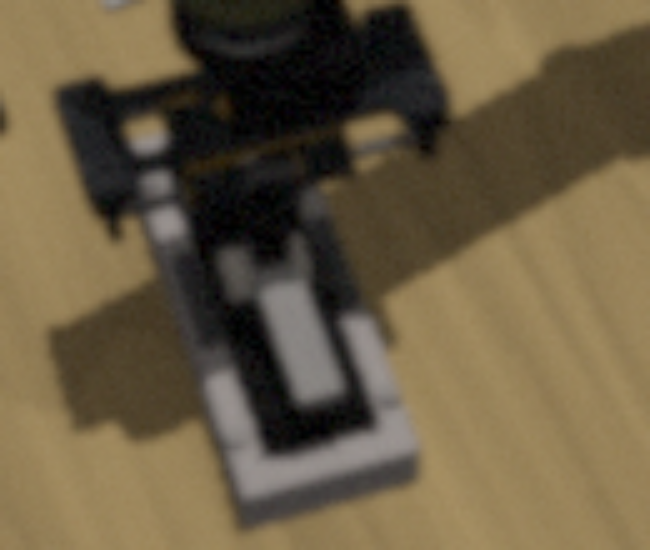

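View pics/top4.png

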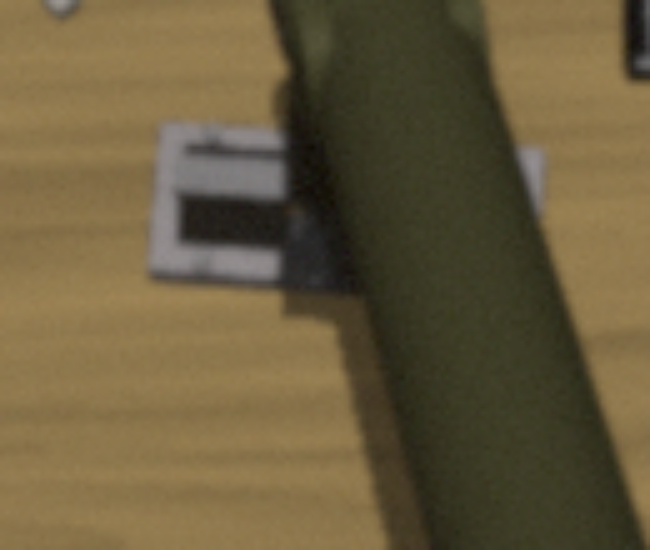

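Both views show the bar parallel to the bed and over its middle. Now I'll lower in small force-watched steps.

Emit:
{"name": "drive_tool", "arguments": {"offset": [[0.002,0,0],[0.004,0,0],[0.006,0,0],[0.007,0,0],[0.007,0,0]], "angular": [[0,0,0],[0,0,0],[0,0,0],[0,0,0],[0,0,0]]}}

```text
time_s: 7.12
tool_pos: [0.6011, -0.0413, 0.0975]
tool_rot: [17.0, 89.9, 10.7]
force: [0.6, -0.3, -2.0]
grip_width: 0.0197
```

Emit:
{"name": "drive_tool", "arguments": {"offset": [[0.001,0,0],[0.002,0,0],[0.003,0,0],[0.003,0,0]], "angular": [[0,0,0],[0,0,0],[0,0,0],[0,0,0]]}}

```text
time_s: 7.62
tool_pos: [0.601, -0.0414, 0.0944]
tool_rot: [20.4, 89.9, 14.1]
force: [-1.0, 0.1, -3.2]
grip_width: 0.0199
```

Emit:
{"name": "drive_tool", "arguments": {"offset": [[0.001,0,0],[0.002,0,0],[0.002,0,0]], "angular": [[0,0,0],[0,0,0],[0,0,0]]}}

```text
time_s: 8.0
tool_pos: [0.6009, -0.0414, 0.0923]
tool_rot: [25.1, 89.9, 18.8]
force: [0.1, 0.6, -2.4]
grip_width: 0.0197
```

Emit:
{"name": "drive_tool", "arguments": {"offset": [[0.001,0,0],[0.002,0,0],[0.002,0,0]], "angular": [[0,0,0],[0,0,0],[0,0,0]]}}

```text
time_s: 8.38
tool_pos: [0.6008, -0.0413, 0.0901]
tool_rot: [32.7, 90.0, 26.4]
force: [0.4, -0.6, -3.6]
grip_width: 0.0198
```

Emit:
{"name": "drive_tool", "arguments": {"offset": [[0.0005,0,0],[0.001,0,0],[0.001,0,0]], "angular": [[0,0,0],[0,0,0],[0,0,0]]}}

```text
time_s: 8.75
tool_pos: [0.6008, -0.0414, 0.0891]
tool_rot: [39.0, 90.0, 32.7]
force: [-0.3, 0.4, -3.3]
grip_width: 0.0197
```

Emit:
{"name": "drive_tool", "arguments": {"offset": [[0.0005,0,0],[0.001,0,0],[0.001,0,0]], "angular": [[0,0,0],[0,0,0],[0,0,0]]}}

```text
time_s: 9.12
tool_pos: [0.6007, -0.0414, 0.088]
tool_rot: [41.3, 90.0, 35.0]
force: [0.1, -1.2, -2.7]
grip_width: 0.02
```

Emit:
{"name": "drive_tool", "arguments": {"offset": [[0.0005,0,0],[0.001,0,0],[0.001,0,0]], "angular": [[0,0,0],[0,0,0],[0,0,0]]}}

```text
time_s: 9.5
tool_pos: [0.6008, -0.0414, 0.0875]
tool_rot: [12.1, 90.0, 5.8]
force: [-2.2, -0.2, 0.5]
grip_width: 0.02
```

Contact: fz has gone from about -3 to +0.5, at TCP z=0.0875. I'll release.

Emit:
{"name": "drive_tool", "arguments": {"offset": [[0.0,0,0],[0,0,0],[0,0,0],[0,0,0],[0,0,0]], "angular": [[0,0,0],[0,0,0],[0,0,0],[0,0,0],[0,0,0]], "fingers": -0.2}}

```text
time_s: 10.12
tool_pos: [0.6008, -0.0413, 0.0875]
tool_rot: [16.6, 90.0, 10.3]
force: [-0.3, -0.3, 0.9]
grip_width: 0.0511
```

Emit:
{"name": "drive_tool", "arguments": {"offset": [[-0.01,0,0],[-0.035,0,0],[-0.06,0,0],[-0.06,0,0],[-0.06,0,0]], "angular": [[0,0,0],[0,0,0],[0,0,0],[0,0,0],[0,0,0]]}}

```text
time_s: 10.75
tool_pos: [0.6004, -0.0414, 0.1471]
tool_rot: [-37.4, 90.0, -43.7]
force: [-0.1, -0.4, -0.6]
grip_width: 0.0519
```

```bash
python3 - <<'E'
from go import *
from cell import vision,telemetry
o=telemetry.get_obs();print(o["tool_pos"],o["force"],o["qpos"])
for n in("scene","top"):
    d=vision.read_camera(n);np.savez(f"{n}5.npz",**{k:np.array(v) for k,v in d.items()})
    y=160 if n=="scene" else 150;x=190 if n=="scene" else 220
    cv2.imwrite(f"pics/{n}5.png",cv2.resize(d["pixels"][y:y+110,x:x+130,::-1],None,fx=5,fy=5))
E
```

```text
[ 0.60044411 -0.04144867  0.14708283] [-0.12159275 -0.38824826 -0.5657923 ] [ 33.88174329  20.00632554 -39.40790996  95.22770104  13.4033562
  69.58034974 -14.84037096]
```

View pics/scene5.png

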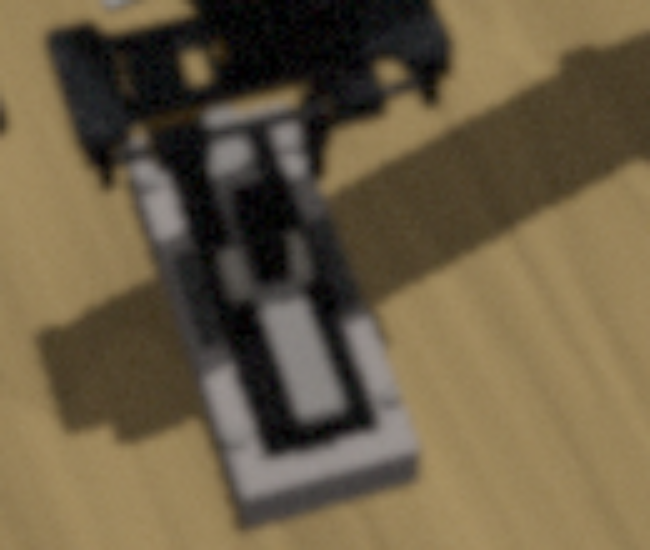

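View pics/top5.png

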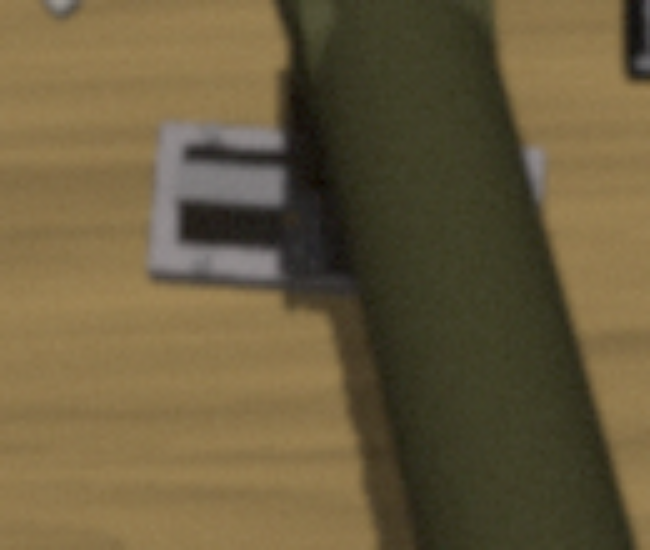

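Released. The bar rests on the pad, which shows on both sides of it at (235,270) and (300,258) in the scene crop, and the left end is at (322,412). I'll close the fingers and go above the left end.

```bash
python3 - <<'E'
from go import *
from m import *
u=np.array([.1097,.994]);c=np.array([.6008,-.042])
for z in(.112,):
  for s in(1,-1):print(rel((*(c+s*.096*u),z),yawR(-6.3)))
t=load("top",5)
for c in blobs(t,(250,176,27,20),lambda i:(i.min(2)>90),20): print(cv2.boundingRect(c))
print("Left end mid",onz(t,220+178/5-.4,150+180/5-.4,.0745), "expect",np.array([.6008,-.042])+.11*u)
s=load("scene",5);print(onz(s,190+322/5-.4,160+412/5-.4,.0745))
E
```

```text
(array([0.0344, 0.0955, 0.0009]), array([-0.    , -0.0012, -0.0002]))
(array([ 0.0344, -0.0965,  0.0009]), array([-0.    , -0.0012, -0.0002]))
(249, 175, 28, 21)
Left end mid [0.61305554 0.06436122 0.0745    ] expect [0.612867 0.06734 ]
[0.61311596 0.06774592 0.0745    ]
```

Emit:
{"name": "drive_tool", "arguments": {"offset": [[0,0.02,0],[0,0.055,0],[0,0.085,0.001],[0.01,0.0955,0.001],[0.03,0.0955,0.001],[0.0345,0.0955,0.001],[0.0345,0.0955,0.001]], "angular": [[0,-0.001,0],[0,-0.001,0],[0,-0.001,0],[0,-0.001,0],[0,-0.001,0],[0,-0.001,0],[0,-0.001,0]], "fingers": 1, "squeeze": 10}}

```text
time_s: 11.72
tool_pos: [0.611, 0.0517, 0.1108]
tool_rot: [-162.9, 89.9, -169.3]
force: [-0.5, -0.4, 0.2]
grip_width: 0.0009
```

```bash
python3 - <<'E'
from go import *
from cell import vision,telemetry
o=telemetry.get_obs();print(o["tool_pos"],o["force"],o["grip_width"])
print(rel((.6113,.0535,.0845),yawR(-6.3)))
for n in("scene","top"):
    d=vision.read_camera(n);np.savez(f"{n}6.npz",**{k:np.array(v) for k,v in d.items()})
    y=160 if n=="scene" else 150;x=190 if n=="scene" else 220
    cv2.imwrite(f"pics/{n}6.png",cv2.resize(d["pixels"][y:y+110,x:x+130,::-1],None,fx=5,fy=5))
E
```

```text
[0.61096748 0.05167223 0.11076965] [-0.51460095 -0.36145207  0.20102949] 0.0009141700508525306
(array([0.0263, 0.0019, 0.0002]), array([-0.0021, -0.0021,  0.0006]))
```

View pics/scene6.png

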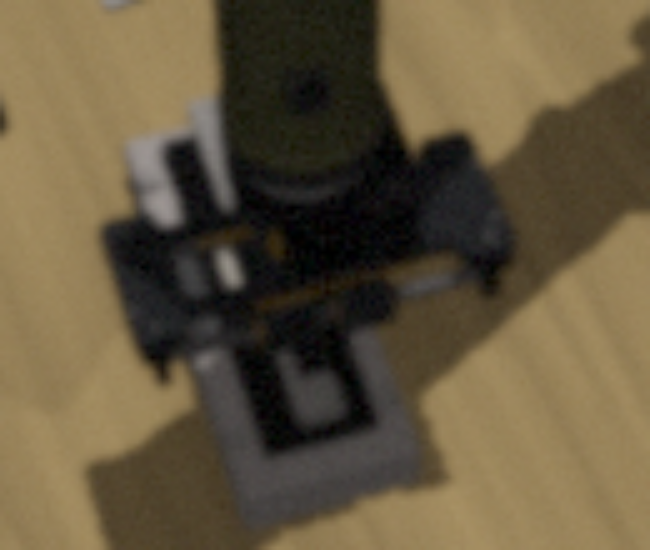

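View pics/top6.png

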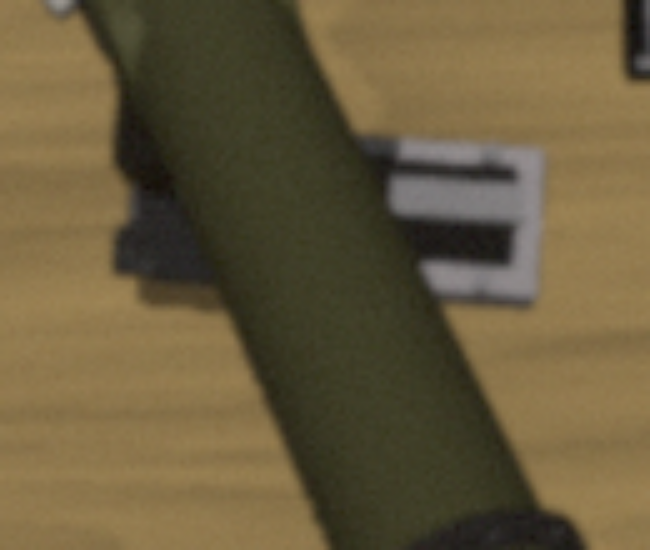

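The closed fingers are above the bar's left end. The right half of the bar is undisturbed at (450,195) in the top crop. Descending.

Emit:
{"name": "drive_tool", "arguments": {"offset": [[0.012,0.001,0],[0.023,0.0019,0],[0.0265,0.0019,0],[0.0265,0.0019,0]], "angular": [[-0.002,-0.002,0],[-0.002,-0.002,0],[-0.002,-0.002,0],[-0.002,-0.002,0]]}}

```text
time_s: 12.32
tool_pos: [0.6117, 0.0543, 0.085]
tool_rot: [-3.7, 89.9, -10.0]
force: [0.6, 0.6, 0.3]
grip_width: 0.0003
```

Emit:
{"name": "drive_tool", "arguments": {"offset": [[0.0015,0,0],[0.003,0,0],[0.0045,0,0],[0.0045,0,0]], "angular": [[0,0,0],[0,0,0],[0,0,0],[0,0,0]]}}

```text
time_s: 12.82
tool_pos: [0.6118, 0.0544, 0.0806]
tool_rot: [4.7, 89.9, -1.5]
force: [0.0, -0.4, 0.8]
grip_width: 0.0004
```

Emit:
{"name": "drive_tool", "arguments": {"offset": [[0.001,0,0],[0.002,0,0],[0.002,0,0]], "angular": [[0,0,0],[0,0,0],[0,0,0]]}}

```text
time_s: 13.2
tool_pos: [0.6117, 0.0544, 0.0785]
tool_rot: [4.4, 89.9, -1.9]
force: [0.5, 0.0, 0.9]
grip_width: 0.0005
```

Emit:
{"name": "drive_tool", "arguments": {"offset": [[0.001,0,0],[0.0015,0,0],[0.0015,0,0]], "angular": [[0,0,0],[0,0,0],[0,0,0]]}}

```text
time_s: 13.58
tool_pos: [0.6117, 0.0544, 0.0769]
tool_rot: [3.5, 89.9, -2.8]
force: [-0.2, 0.3, -0.5]
grip_width: 0.0004
```

Emit:
{"name": "drive_tool", "arguments": {"offset": [[0.001,0,0],[0.0015,0,0],[0.0015,0,0]], "angular": [[0,0,0],[0,0,0],[0,0,0]]}}

```text
time_s: 13.95
tool_pos: [0.6117, 0.0544, 0.0755]
tool_rot: [2.0, 89.9, -4.2]
force: [0.3, 0.2, 0.4]
grip_width: 0.0007
```

Emit:
{"name": "drive_tool", "arguments": {"offset": [[0.001,0,0],[0.0015,0,0],[0.0015,0,0]], "angular": [[0,0,0],[0,0,0],[0,0,0]]}}

```text
time_s: 14.32
tool_pos: [0.6118, 0.0544, 0.0751]
tool_rot: [-16.2, 89.9, -22.4]
force: [-2.7, 0.3, 7.2]
grip_width: 0.0005
```

Emit:
{"name": "drive_tool", "arguments": {"offset": [[0.001,0,0],[0.0012,0,0],[0.0012,0,0]], "angular": [[0,0,0],[0,0,0],[0,0,0]]}}

```text
time_s: 14.7
tool_pos: [0.6118, 0.0544, 0.0751]
tool_rot: [-34.7, 89.9, -41.0]
force: [-3.4, -0.0, 8.0]
grip_width: 0.0005
```

Emit:
{"name": "drive_tool", "arguments": {"offset": [[0.001,0,0],[0.0012,0,0],[0.0012,0,0]], "angular": [[0,0,0],[0,0,0],[0,0,0]]}}

```text
time_s: 15.08
tool_pos: [0.6118, 0.0545, 0.0751]
tool_rot: [-44.9, 89.9, -51.2]
force: [-2.7, -0.0, 7.7]
grip_width: 0.0005
```

Stopped at TCP z=0.0751 with 7 to 8 N, and held. I'll take a picture and hold a bit longer.

```bash
python3 - <<'E'
from go import *
from cell import vision,telemetry
d=vision.read_camera("top");cv2.imwrite("pics/top7.png",cv2.resize(d["pixels"][150:260,220:350,::-1],None,fx=5,fy=5))
print(telemetry.get_obs()["force"])
E
```

```text
[-2.74869757 -0.60079178  7.56143952]
```

View pics/top7.png

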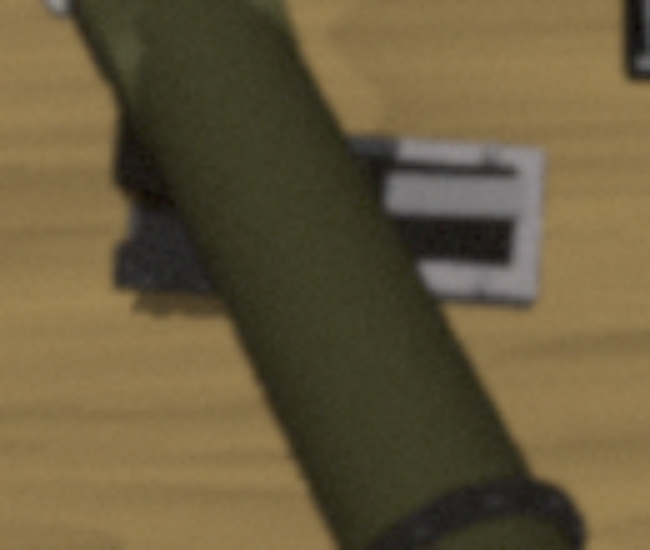

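Emit:
{"name": "drive_tool", "arguments": {"offset": [[0.001,0,0],[0.001,0,0],[0.001,0,0]], "angular": [[0,0,0],[0,0,0],[0,0,0]]}}

```text
time_s: 15.5
tool_pos: [0.6118, 0.0545, 0.0751]
tool_rot: [-52.1, 89.8, -58.3]
force: [-2.6, -0.1, 7.0]
grip_width: 0.0
```

Emit:
{"name": "drive_tool", "arguments": {"offset": [[-0.002,0,0],[-0.005,0,0],[-0.01,0,0],[-0.03,0,0],[-0.06,0,0],[-0.072,0,0],[-0.072,0,0]], "angular": [[0,0,0],[0,0,0],[0,0,0],[0,0,0],[0,0,0],[0,0,0],[0,0,0]]}}

```text
time_s: 16.38
tool_pos: [0.6124, 0.0548, 0.1484]
tool_rot: [-28.2, 89.7, -34.5]
force: [-0.1, 0.1, -0.7]
grip_width: 0.0004
```

```bash
python3 - <<'E'
from go import *
u=np.array([.1097,.994]);c=np.array([.6008,-.042])
print(rel((*(c-.096*u),.0855),yawR(-6.3)))
E
```

```text
(array([ 0.0633, -0.1933, -0.0013]), array([0.0005, 0.0042, 0.0022]))
```

The picture shows the right half of the bar raised (row ~192 vs 197 before), so it rocked. Now the right end.

Emit:
{"name": "drive_tool", "arguments": {"offset": [[0,-0.03,0],[0,-0.08,0],[0,-0.13,-0.001],[0,-0.17,-0.001],[0.0,-0.193,-0.0013],[0.02,-0.1933,-0.0013],[0.045,-0.1933,-0.0013],[0.045,-0.1933,-0.0013],[0.045,-0.1933,-0.0013]], "angular": [[0,0.002,0.001],[0,0.004,0.002],[0,0.004,0.002],[0,0.004,0.002],[0,0.004,0.002],[0,0.004,0.002],[0,0.004,0.002],[0,0.004,0.002],[0,0.004,0.002]]}}

```text
time_s: 17.5
tool_pos: [0.5903, -0.1358, 0.1036]
tool_rot: [106.9, 90.0, 100.8]
force: [0.9, -0.2, 0.7]
grip_width: 0.0011
```

```bash
python3 - <<'E'
from go import *
from cell import vision,telemetry
u=np.array([.1097,.994]);c=np.array([.6008,-.042])
print(rel((*(c-.096*u),.0855),yawR(-6.3)))
for n in("scene","top"):
    d=vision.read_camera(n);np.savez(f"{n}8.npz",**{k:np.array(v) for k,v in d.items()})
    y=160 if n=="scene" else 150;x=190 if n=="scene" else 220
    cv2.imwrite(f"pics/{n}8.png",cv2.resize(d["pixels"][y:y+110,x:x+130,::-1],None,fx=5,fy=5))
E
```

```text
(array([ 0.0181, -0.0016,  0.0001]), array([ 0.0024, -0.0002, -0.0006]))
```

View pics/scene8.png

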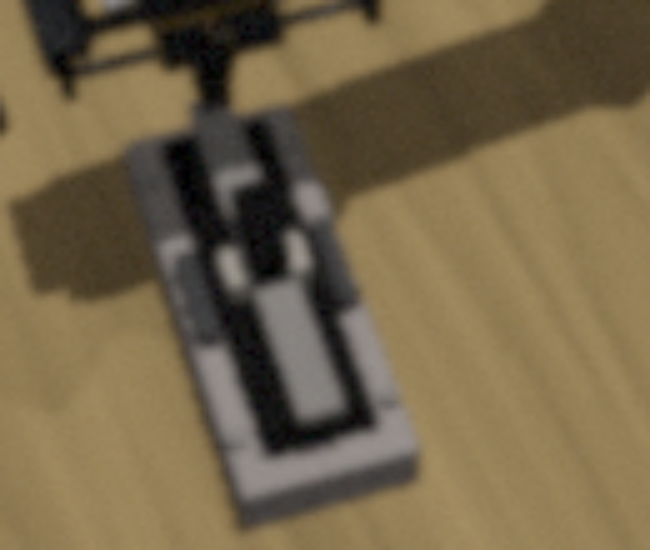

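View pics/top8.png

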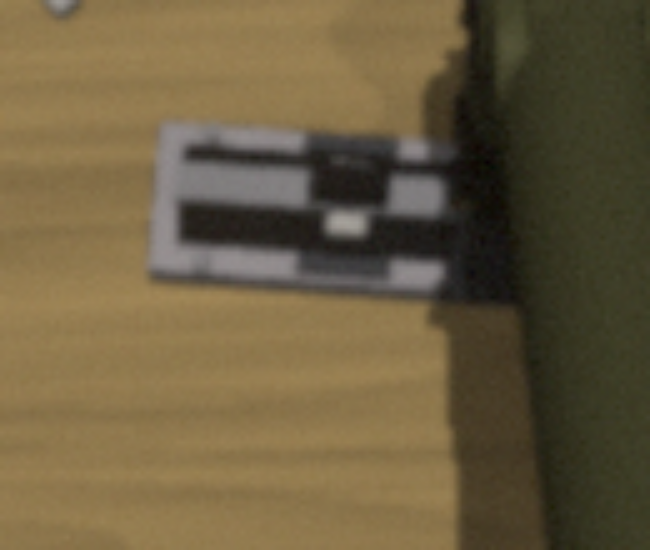

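The bar is back level and centred, with its block at (350,180) and the pad at (347,222) in the top crop. Pressing right.

Emit:
{"name": "drive_tool", "arguments": {"offset": [[0.012,-0.0016,0],[0.0185,-0.0016,0],[0.021,-0.0016,0],[0.023,-0.0016,0],[0.025,-0.0016,0],[0.0255,-0.0016,0]], "angular": [[0.002,0,0],[0.002,0,0],[0.002,0,0],[0.002,0,0],[0.002,0,0],[0.002,0,0]]}}

```text
time_s: 18.35
tool_pos: [0.5908, -0.1383, 0.0791]
tool_rot: [-9.6, 89.9, -15.9]
force: [-0.5, -1.2, 0.8]
grip_width: 0.0005
```

Emit:
{"name": "drive_tool", "arguments": {"offset": [[0.001,0,0],[0.0015,0,0],[0.0015,0,0]], "angular": [[0,0,0],[0,0,0],[0,0,0]]}}

```text
time_s: 18.73
tool_pos: [0.5908, -0.1383, 0.0776]
tool_rot: [-11.9, 89.9, -18.2]
force: [1.4, 0.2, 0.3]
grip_width: 0.0004
```

Emit:
{"name": "drive_tool", "arguments": {"offset": [[0.001,0,0],[0.0015,0,0],[0.0015,0,0]], "angular": [[0,0,0],[0,0,0],[0,0,0]]}}

```text
time_s: 19.1
tool_pos: [0.5908, -0.1383, 0.0761]
tool_rot: [-11.8, 89.9, -18.2]
force: [-0.8, -0.0, -1.0]
grip_width: 0.0005
```

Emit:
{"name": "drive_tool", "arguments": {"offset": [[0.001,0,0],[0.0015,0,0],[0.0015,0,0]], "angular": [[0,0,0],[0,0,0],[0,0,0]]}}

```text
time_s: 19.48
tool_pos: [0.591, -0.1383, 0.0751]
tool_rot: [-15.4, 89.9, -21.7]
force: [-1.3, 0.3, 5.0]
grip_width: 0.0005
```

Emit:
{"name": "drive_tool", "arguments": {"offset": [[0.001,0,0],[0.0012,0,0],[0.0012,0,0]], "angular": [[0,0,0],[0,0,0],[0,0,0]]}}

```text
time_s: 19.85
tool_pos: [0.5911, -0.1384, 0.075]
tool_rot: [-26.4, 89.9, -32.7]
force: [-2.6, -0.3, 8.6]
grip_width: 0.0004
```

Emit:
{"name": "drive_tool", "arguments": {"offset": [[0.001,0,0],[0.0012,0,0],[0.0012,0,0]], "angular": [[0,0,0],[0,0,0],[0,0,0]]}}

```text
time_s: 20.23
tool_pos: [0.5911, -0.1384, 0.0749]
tool_rot: [-36.9, 89.8, -43.3]
force: [-3.6, -0.4, 9.0]
grip_width: 0.0007
```

Emit:
{"name": "drive_tool", "arguments": {"offset": [[0.001,0,0],[0.001,0,0],[0.001,0,0]], "angular": [[0,0,0],[0,0,0],[0,0,0]]}}

```text
time_s: 20.6
tool_pos: [0.5911, -0.1384, 0.0749]
tool_rot: [-47.1, 89.8, -53.5]
force: [-3.2, -1.1, 8.6]
grip_width: 0.0006
```

Emit:
{"name": "drive_tool", "arguments": {"offset": [[-0.002,0,0],[-0.005,0,0],[-0.01,0,0],[-0.03,0,0],[-0.055,0,0],[-0.06,0,0],[-0.06,0,0]], "angular": [[0,0,0],[0,0,0],[0,0,0],[0,0,0],[0,0,0],[0,0,0],[0,0,0]]}}

```text
time_s: 21.48
tool_pos: [0.5912, -0.1384, 0.1355]
tool_rot: [-41.2, 89.8, -47.5]
force: [0.3, -0.6, -0.1]
grip_width: 0.0009
```

```bash
python3 - <<'E'
from go import *
print(rel((.6008,-.042,.1135),yawR(-6.3)))
E
```

```text
(array([ 0.0217,  0.0969, -0.0011]), array([-0.0006,  0.003 ,  0.0026]))
```

Emit:
{"name": "drive_tool", "arguments": {"offset": [[0,0.03,0],[0,0.07,-0.001],[0,0.097,-0.001],[0,0.097,-0.001],[0.012,0.097,-0.001],[0.02,0.097,-0.001],[0.022,0.097,-0.001],[0.022,0.097,-0.001]], "angular": [[0,0.003,0.002],[0,0.003,0.002],[0,0.003,0.002],[0,0.003,0.002],[0,0.003,0.002],[0,0.003,0.002],[0,0.003,0.002],[0,0.003,0.002]]}}

```text
time_s: 22.48
tool_pos: [0.6008, -0.0425, 0.1129]
tool_rot: [-139.3, 90.0, -145.7]
force: [-0.4, 0.4, -0.3]
grip_width: 0.0002
```

Emit:
{"name": "drive_tool", "arguments": {"offset": [[0.001,0,0],[0.002,0,0],[0.003,0,0],[0.003,0,0]], "angular": [[0,0,0],[0,0,0],[0,0,0],[0,0,0]]}}

```text
time_s: 22.98
tool_pos: [0.6011, -0.0425, 0.1108]
tool_rot: [-77.8, 89.9, -84.2]
force: [-2.1, 0.2, 5.3]
grip_width: 0.0007
```

Emit:
{"name": "drive_tool", "arguments": {"offset": [[0.001,0,0],[0.0015,0,0],[0.002,0,0],[0.0025,0,0],[0.0025,0,0]], "angular": [[0,0,0],[0,0,0],[0,0,0],[0,0,0],[0,0,0]]}}

```text
time_s: 23.6
tool_pos: [0.6013, -0.0426, 0.1094]
tool_rot: [-65.8, 89.9, -72.2]
force: [-3.3, -0.4, 5.5]
grip_width: 0.0002
```

Emit:
{"name": "drive_tool", "arguments": {"offset": [[0.001,0,0],[0.0015,0,0],[0.002,0,0],[0.0025,0,0],[0.0025,0,0]], "angular": [[0,0,0],[0,0,0],[0,0,0],[0,0,0],[0,0,0]]}}

```text
time_s: 24.22
tool_pos: [0.6013, -0.0426, 0.1079]
tool_rot: [-65.5, 89.9, -71.9]
force: [-1.7, -0.0, 7.4]
grip_width: 0.0003
```

Emit:
{"name": "drive_tool", "arguments": {"offset": [[0.001,0,0],[0.0015,0,0],[0.002,0,0],[0.0025,0,0],[0.003,0,0],[0.003,0,0]], "angular": [[0,0,0],[0,0,0],[0,0,0],[0,0,0],[0,0,0],[0,0,0]]}}

```text
time_s: 24.98
tool_pos: [0.6013, -0.0425, 0.1059]
tool_rot: [-66.5, 89.8, -72.9]
force: [-2.1, -0.1, 6.3]
grip_width: 0.0002
```

Emit:
{"name": "drive_tool", "arguments": {"offset": [[0.001,0,0],[0.0015,0,0],[0.002,0,0],[0.0025,0,0],[0.0025,0,0]], "angular": [[0,0,0],[0,0,0],[0,0,0],[0,0,0],[0,0,0]]}}

```text
time_s: 25.6
tool_pos: [0.6014, -0.0426, 0.1044]
tool_rot: [-68.6, 89.8, -75.0]
force: [-2.5, 0.0, 6.3]
grip_width: 0.0008
```

Emit:
{"name": "drive_tool", "arguments": {"offset": [[0.001,0,0],[0.0015,0,0],[0.002,0,0],[0.002,0,0]], "angular": [[0,0,0],[0,0,0],[0,0,0],[0,0,0]]}}

```text
time_s: 26.1
tool_pos: [0.6014, -0.0425, 0.1034]
tool_rot: [-69.1, 89.8, -75.5]
force: [-3.7, 0.4, 6.4]
grip_width: 0.0005
```

Emit:
{"name": "drive_tool", "arguments": {"offset": [[0.001,0,0],[0.0015,0,0],[0.002,0,0],[0.002,0,0]], "angular": [[0,0,0],[0,0,0],[0,0,0],[0,0,0]]}}

```text
time_s: 26.6
tool_pos: [0.6014, -0.0425, 0.1024]
tool_rot: [-71.1, 89.7, -77.5]
force: [-2.6, -0.6, 6.1]
grip_width: 0.0004
```

Emit:
{"name": "drive_tool", "arguments": {"offset": [[0.001,0,0],[0.0015,0,0],[0.0018,0,0],[0.0018,0,0]], "angular": [[0,0,0],[0,0,0],[0,0,0],[0,0,0]]}}

```text
time_s: 27.1
tool_pos: [0.6015, -0.0426, 0.1021]
tool_rot: [-71.1, 89.7, -77.5]
force: [-4.4, -0.1, 8.5]
grip_width: 0.0008
```

Emit:
{"name": "drive_tool", "arguments": {"offset": [[0.001,0,0],[0.0015,0,0],[0.0018,0,0],[0.0018,0,0]], "angular": [[0,0,0],[0,0,0],[0,0,0],[0,0,0]]}}

```text
time_s: 27.6
tool_pos: [0.6016, -0.0426, 0.1022]
tool_rot: [-70.5, 89.6, -76.9]
force: [-5.7, -0.1, 10.9]
grip_width: 0.0006
```

Stopped at z=0.1022 while the force rose to 10.9 N, so it is on the lands. I'll lift and look.

Emit:
{"name": "drive_tool", "arguments": {"offset": [[0.0016,0,-0.0006],[0.0018,0,-0.0006],[0.0018,0,-0.0006]], "angular": [[0,0,0],[0,0,0],[0,0,0]]}}

```text
time_s: 27.98
tool_pos: [0.6013, -0.0425, 0.1021]
tool_rot: [-66.8, 89.6, -73.2]
force: [-3.9, -1.1, 9.4]
grip_width: 0.0005
```

Emit:
{"name": "drive_tool", "arguments": {"offset": [[-0.003,0,0],[-0.01,0,0],[-0.03,0,0],[-0.03,0.01,0],[-0.03,0.04,0],[-0.03,0.075,0],[-0.03,0.095,0],[-0.03,0.0965,0],[-0.03,0.0965,0]], "angular": [[0,0,0],[0,0,0],[0,0,0],[0,0,0],[0,0,0],[0,0,0],[0,0,0],[0,0,0],[0,0,0]]}}

```text
time_s: 29.1
tool_pos: [0.612, 0.0522, 0.1312]
tool_rot: [-71.1, 89.5, -77.5]
force: [0.6, -0.7, -0.1]
grip_width: 0.0006
```

```bash
python3 - <<'E'
from go import *
from cell import vision,telemetry
u=np.array([.1097,.994]);c=np.array([.6008,-.042])
o=telemetry.get_obs();print(o["tool_pos"],o["force"],o["time_s"])
print(rel((*(c+.096*u),.079),yawR(-6.3)))
for n in("scene","top"):
    d=vision.read_camera(n);np.savez(f"{n}9.npz",**{k:np.array(v) for k,v in d.items()})
    y=160 if n=="scene" else 150;x=190 if n=="scene" else 220
    cv2.imwrite(f"pics/{n}9.png",cv2.resize(d["pixels"][y:y+110,x:x+130,::-1],None,fx=5,fy=5))
E
```

```text
[0.61198224 0.0521514  0.13117326] [ 0.56724629 -0.68532363 -0.1418197 ] 29.1
(array([ 0.0522,  0.0016, -0.0009]), array([-0.0024,  0.0028,  0.0082]))
```

View pics/scene9.png

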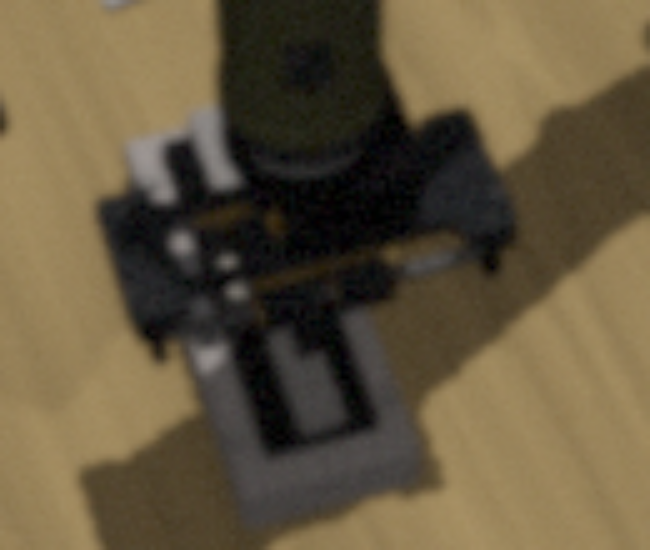

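View pics/top9.png

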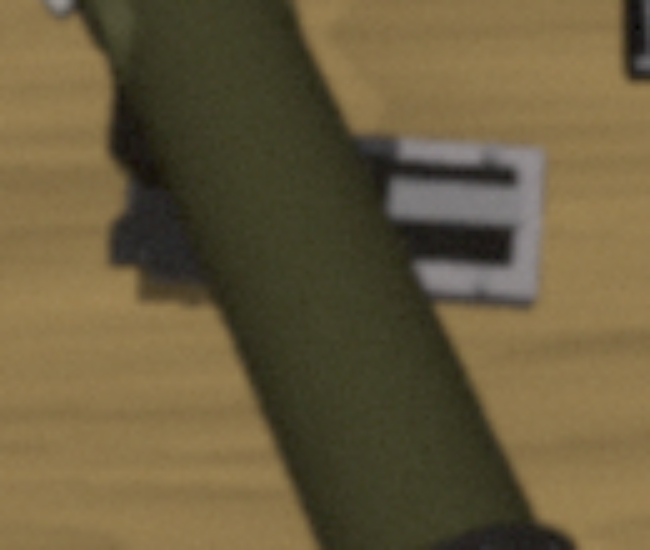

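The bar has settled lower and is level, with its right half at (455,203) in the top crop. Pressing the left end again.

Emit:
{"name": "drive_tool", "arguments": {"offset": [[0.015,0.0016,-0.001],[0.04,0.0016,-0.001],[0.052,0.0016,-0.001],[0.053,0.0016,-0.001],[0.054,0.0016,-0.001],[0.054,0.0016,-0.001]], "angular": [[-0.002,0.002,0.004],[-0.002,0.003,0.008],[-0.002,0.003,0.008],[-0.002,0.003,0.008],[-0.002,0.003,0.008],[-0.002,0.003,0.008]]}}

```text
time_s: 29.95
tool_pos: [0.6119, 0.053, 0.078]
tool_rot: [2.1, 89.9, -4.3]
force: [0.1, 0.6, 1.1]
grip_width: 0.0003
```

Emit:
{"name": "drive_tool", "arguments": {"offset": [[0.001,0,0],[0.0015,0,0],[0.002,0,0],[0.002,0,0]], "angular": [[0,0,0],[0,0,0],[0,0,0],[0,0,0]]}}

```text
time_s: 30.45
tool_pos: [0.6118, 0.053, 0.0759]
tool_rot: [1.0, 89.9, -5.4]
force: [0.5, -0.1, 0.5]
grip_width: 0.0008
```

Emit:
{"name": "drive_tool", "arguments": {"offset": [[0.001,0,0],[0.0015,0,0],[0.0015,0,0]], "angular": [[0,0,0],[0,0,0],[0,0,0]]}}

```text
time_s: 30.82
tool_pos: [0.6118, 0.053, 0.0743]
tool_rot: [0.5, 89.9, -5.9]
force: [0.2, 0.3, 0.3]
grip_width: 0.0004
```

Emit:
{"name": "drive_tool", "arguments": {"offset": [[0.0005,0,0],[0.001,0,0],[0.0012,0,0],[0.0012,0,0]], "angular": [[0,0,0],[0,0,0],[0,0,0],[0,0,0]]}}

```text
time_s: 31.32
tool_pos: [0.6119, 0.0529, 0.074]
tool_rot: [-17.5, 89.9, -23.9]
force: [-2.0, -0.6, 5.0]
grip_width: 0.0004
```

Emit:
{"name": "drive_tool", "arguments": {"offset": [[0.0005,0,0],[0.001,0,0],[0.0012,0,0],[0.0012,0,0]], "angular": [[0,0,0],[0,0,0],[0,0,0],[0,0,0]]}}

```text
time_s: 31.82
tool_pos: [0.6119, 0.053, 0.074]
tool_rot: [-35.0, 89.9, -41.4]
force: [-3.5, -1.1, 8.8]
grip_width: 0.0002
```

Emit:
{"name": "drive_tool", "arguments": {"offset": [[0.001,0,0],[0.0012,0,0],[0.0012,0,0],[0.0012,0,0]], "angular": [[0,0,0],[0,0,0],[0,0,0],[0,0,0]]}}

```text
time_s: 32.33
tool_pos: [0.6119, 0.053, 0.074]
tool_rot: [-46.7, 89.9, -53.1]
force: [-4.0, -1.1, 8.9]
grip_width: 0.0006
```

Firm at z=0.0740 from first contact, so no rocking on the left. Now the right end.

Emit:
{"name": "drive_tool", "arguments": {"offset": [[-0.003,0,0],[-0.012,0,0],[-0.04,0,0],[-0.06,0,0],[-0.06,0,0],[-0.06,0,0]], "angular": [[0,0,0],[0,0,0],[0,0,0],[0,0,0],[0,0,0],[0,0,0]]}}

```text
time_s: 33.08
tool_pos: [0.6114, 0.0529, 0.1332]
tool_rot: [-73.3, 89.9, -79.7]
force: [-0.3, 0.3, -0.4]
grip_width: 0.0003
```

```bash
python3 - <<'E'
from go import *
u=np.array([.1097,.994]);c=np.array([.6008,-.042])
print(rel((*(c-.096*u),.079),yawR(-6.3)))
E
```

```text
(array([ 0.0546, -0.1914,  0.0002]), array([-0.0017,  0.0006,  0.002 ]))
```

Emit:
{"name": "drive_tool", "arguments": {"offset": [[0,-0.03,0],[0,-0.08,0],[0,-0.13,0],[0,-0.17,0],[0.0,-0.191,0],[0.015,-0.1914,0],[0.04,-0.1914,0],[0.052,-0.1914,0],[0.0546,-0.1914,0],[0.0546,-0.1914,0]], "angular": [[-0.001,0,0.002],[-0.002,0,0.002],[-0.002,0,0.002],[-0.002,0,0.002],[-0.002,0,0.002],[-0.002,0,0.002],[-0.002,0,0.002],[-0.002,0,0.002],[-0.002,0,0.002],[-0.002,0,0.002]]}}

```text
time_s: 34.33
tool_pos: [0.5905, -0.1366, 0.0793]
tool_rot: [20.2, 89.9, 14.0]
force: [0.3, -0.1, 0.4]
grip_width: 0.0005
```

Emit:
{"name": "drive_tool", "arguments": {"offset": [[0.001,0,0],[0.0025,0,0],[0.004,0,0],[0.004,0,0]], "angular": [[0,0,0],[0,0,0],[0,0,0],[0,0,0]]}}

```text
time_s: 34.83
tool_pos: [0.5904, -0.1366, 0.0752]
tool_rot: [19.6, 89.9, 13.3]
force: [-0.2, -0.0, 0.3]
grip_width: 0.0007
```

Emit:
{"name": "drive_tool", "arguments": {"offset": [[0.0005,0,0],[0.001,0,0],[0.0015,0,0],[0.0015,0,0]], "angular": [[0,0,0],[0,0,0],[0,0,0],[0,0,0]]}}

```text
time_s: 35.33
tool_pos: [0.5905, -0.1367, 0.0741]
tool_rot: [7.1, 89.9, 0.8]
force: [-2.2, 0.2, 3.7]
grip_width: 0.0007
```

Emit:
{"name": "drive_tool", "arguments": {"offset": [[0.0005,0,0],[0.001,0,0],[0.0012,0,0],[0.0012,0,0]], "angular": [[0,0,0],[0,0,0],[0,0,0],[0,0,0]]}}

```text
time_s: 35.83
tool_pos: [0.5905, -0.1367, 0.0739]
tool_rot: [-27.8, 89.9, -34.0]
force: [-3.8, 1.1, 8.4]
grip_width: 0.0002
```

Emit:
{"name": "drive_tool", "arguments": {"offset": [[0.001,0,0],[0.0012,0,0],[0.0012,0,0],[0.0012,0,0]], "angular": [[0,0,0],[0,0,0],[0,0,0],[0,0,0]]}}

```text
time_s: 36.33
tool_pos: [0.5905, -0.1367, 0.074]
tool_rot: [-51.0, 89.9, -57.2]
force: [-3.6, 1.8, 10.4]
grip_width: 0.0007
```

Firm at the same 0.0740, so the right end is solid too. I'll lift clear to the right and take a final check.

Emit:
{"name": "drive_tool", "arguments": {"offset": [[-0.003,0,0],[-0.012,0,0],[-0.04,0,0],[-0.08,0,0],[-0.12,-0.03,0],[-0.13,-0.08,0],[-0.13,-0.11,0],[-0.13,-0.11,0],[-0.13,-0.11,0],[-0.13,-0.11,0]], "angular": [[0,0,0],[0,0,0],[0,0,0],[0,0,0],[0,0,0],[0,0,0],[0,0,0],[0,0,0],[0,0,0],[0,0,0]]}}

```text
time_s: 37.58
tool_pos: [0.579, -0.2438, 0.2041]
tool_rot: [-13.8, 89.9, -19.9]
force: [0.3, -0.8, 0.4]
grip_width: 0.0009
```

```bash
python3 - <<'E'
from go import *
from cell import vision,telemetry
o=telemetry.get_obs();print(o["tool_pos"],o["force"],o["time_s"])
for n in("scene","top"):
    d=vision.read_camera(n);np.savez(f"{n}10.npz",**{k:np.array(v) for k,v in d.items()})
    cv2.imwrite(f"pics/{n}10.png",d["pixels"][:,:,::-1])
d=vision.read_camera("scene");cv2.imwrite("pics/sc10.png",cv2.resize(d["pixels"][160:270,190:320,::-1],None,fx=5,fy=5))
E
```

```text
[ 0.57896815 -0.24377743  0.20408202] [ 0.28281764 -0.76696851  0.42261133] 37.575
```

View pics/sc10.png

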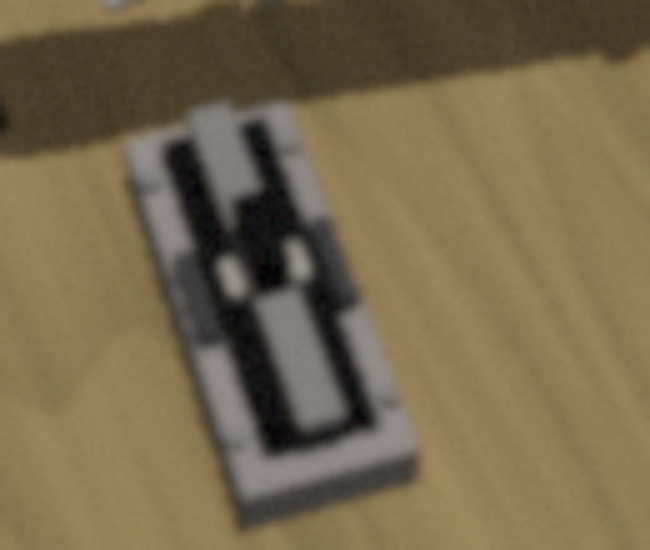

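View pics/top10.png

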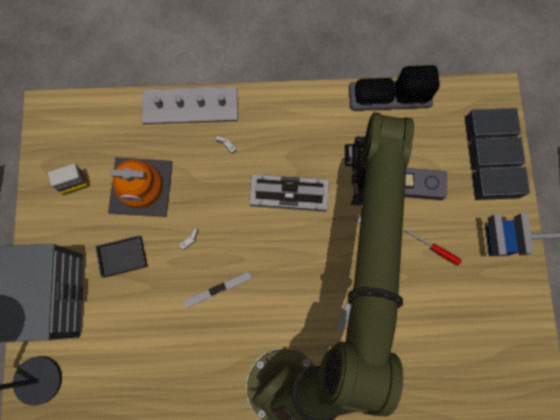

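The bar lies level and centred on the plate at (289,190) in the top view. The bystanders that can be seen are where they were, and the arm is clear. Handing in.

```bash
python3 -c "
from cell import sign_off
print(sign_off())"
```

```text
the job is handed in; nothing more can be done
None
```

The job is done and handed in at about 38 s. The straightedge farthest from the base lies centred along the plate, with the pad pushed flush.

- **Before pressing the pad:** The straightedge was released on the proud pad. I pressed the left end, then the right, and held each for about 1 s. Both dipped about 7 mm and stopped at the same tool height, 75 mm, under 5–9 N. In the picture taken during the left press, the right half was raised.
- **Pressing the pad flush:** The middle slid down about 9 mm under 6–7 N, then stopped firm at 10.9 N. That is about 14 N with the straightedge's weight (15–16 N with the sideways force), under the 25 N limit.
- **Proving it:** The left and then the right end were firm from first contact at 74.0 mm, under 9–10 N, with no dip, so it no longer rocks.
- **Final pictures:** The straightedge is level and centred. The bystanders I could see are where they were, but the arm hid the hex key case and most of the depth gauge in the last top view. I did not go near them.

No check failed. Sideways force reached 5.7 N in the middle press, probably because the tool dragged slightly. I eased it to 3.9 N before lifting, and the straightedge did not visibly shift.

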